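Stop the stirrer and raise its splash guard

ROBOT

A 6-joint arm with a two-finger parallel gripper is mounted at the origin on the work surface. World frame = base frame: x ahead of the robot, y to its left, z up, the work surface at z = 0. Lengths are in m, angles in rad, forces in N, time in s.
With the tool pointing down it reaches from about 0.3 to 0.775 m from the base axis. Payload 14.6 kg.
Tool frame: the origin (TCP) lies on the centre line of the jaws, within the pads' length; the fingertips stand 25 mm ahead of it and the grasp point (between the pads) lies 6 mm ahead of it (ctrl.tip_reach is the distance from the TCP to the fingertips, in m); z points along the fingers, y is the line along which they close (so a half turn about z gives the same grasp; the last joint's range is limited). The gripper opens to 94 mm and grips with 3 to 60 N. Pads are 16 mm wide; open, the fingers measure 119 mm over their backs; the gripper's body (75 mm by 177 mm) begins 78 mm behind the grasp point.
Start: joints at [-0.067, 0.3, 1.521, -0, 1.321, -0.067], TCP at [0.55, -0, 0.23] pointing down, gripper open.
Joint ranges: [-3.03, 3.03], [-0.79, 2.21], [0.23, 2.52], [-1.04, 4.18], [0, 3.07], [-2.55, 2.55]. Speed limits (rad/s): [2.22, 2.22, 2.57, 3.14, 3.14, 3.14].

INTERFACE

Orientations are given as [roll, pitch, yaw] about the fixed x, y, z axes, in that order (R = Rz(yaw) Ry(pitch) Rx(roll)).
In Python, from station import ctrl gives the robot as it stands. The module is installed in compiled form; this text tells all that it offers.
- The arm moves only by the tool apply_moves, never from a script. Its argument "deltas" is a list of rows, each a list of 7 numbers: the closure in counts, from 0 (fully open) to 255 (shut), then the shift along the world's x, y, z in cm, then the turn, a rotation vector about the world's x, y, z in rad. In form: [[jaw, tx, ty, tz, ax, ay, az], ...]. A call has 1 to 10 rows; each row shifts and turns the commanded pose from where the row before left it; what a row does not reach is not made up. A row lasts 1/10 s, in which the tool goes at most 50 mm and 8.59 degrees, less where a joint would pass 70% of its speed; a pose out of reach is approached as far as the arm can. A call with a gripper value outside its range is refused whole. The fingers move at their own pace and stop on an object; "grip_force" is the grip in N (left out, the last holds). Time passes only in rows, so rows that do not move let the fingers close. It gives the time, the measured TCP pose, the force, the opening and the grip force at its end, in the units of the state.
- ctrl.get_obs(): the state, without advancing time (a new reading comes with each control period).
- ctrl.camera(name): name is "scene" or "side" or "wrist"; returns a dict with "img" (400x640x3 uint8, red, green, blue), "K" (3x3 intrinsics, pixels), "k1" (the pictures are not rectified: a ray, as slopes to the right and down, at radius r is drawn at 1 + k1 r^2 times it, then the intrinsics apply), "pose" (4x4, takes a point from camera to world coordinates); the wrist camera has in their place "hand_eye" (4x4, takes a point from camera to tool coordinates, whose origin is the TCP and whose axes are the flange's). Camera axes: x right, y up, looking along -z (the intrinsics and any distortion apply to the point x, -y, -z); pixel columns grow to the right and rows downward; lengths in m; the calibration is good to about 2 mm. A picture is of the moment at which its call begins: read the wrist's pose just before it. There is no depth.
- ctrl.hand_in(): hands the job in; it is judged then, once.
The state is a dict: "time_s": time; "qpos": joint angles; "joint_vel": joint speeds; "tau": joint torques, N m; "ee_pos": TCP position; "eef_rot": TCP orientation; "force": force on the tool from outside, world axes, zero at the start; "moment": the same for the moment, N m; "grip_width": finger opening in m; "grip_force": force on a finger pad.
Only numpy, scipy, OpenCV 4.12 (cv2) and the standard library are available. Lean on these libraries where they do the work, as an engineer would, in place of code of your own. Each camera call takes 0.05 s, during which the arm holds its last target. There are 200 camera calls.

TASK

Press the red stop button on the small grey control unit fully down and let it go. Then, with a fingertip and without grasping anything, push the hotplate's clear splash guard up by its orange front rail, past its balance point, so that it stays raised by itself. Leave the beaker on the hotplate and the other glassware and tools on the bench where they stand.

Things in the scene. Friction and masses are not known exactly. Their poses are not given: they have to be found in the camera images.
- hotplate: blue hotplate stirrer, fixed to the bench, 200 mm deep (its x), 170 mm wide (its y), white round plate with its top 95 mm above the bench; origin at the centre of its underside, x points from its front (knobs, robot side) to its rear; it may stand turned by up to 0.3 rad. Two grey posts at its rear sides carry the guard's hinge
- guard (a joint): guard angle about its level hinge, rad: 0 = lowered on its stop (arms slope 30 degrees up from hinge to front rail); grows as the rail rises up and back. Balance at about 0.70 (arms 70 degrees up): past it the guard swings on slowly by itself to the raised stop at 1.31 and stays; before it, it falls back. 1 to 2 N at the rail moves it; the hinge is damped
- guard_rail (a point): centre of the guard's orange front rail: level bar, 16 mm diameter, 200 mm long, parallel to the hinge and 190 mm from it, 230 mm above the bench when lowered, 320 mm raised; moves with the guard. Free space in front (robot side), below and above it. A clear 4 mm sheet between two arms runs from the rail towards the hinge; a red counterweight sits behind the hinge
- guard_hinge (a point): middle of the guard's hinge axis, fixed at the rear of the hotplate, 90 mm behind its origin and 135 mm above the bench; the axis runs along the hotplate's y
- stop_top (a point): centre of the top of the red round stop button, 32 mm diameter, pressed straight down; it moves with the button. The button stands in a yellow housing on a fixed grey control unit (110 x 90 mm, 45 mm high) that stands to the left or to the right of the hotplate
- stop (a joint): travel of the stop button, m: 0 = released, 0.006 = fully down; a spring returns it, fully down takes about 5 N
- beaker: open glass beaker, 60 mm diameter, 58 mm high, loose on the hotplate's plate under the guard; origin at the centre of its underside
- jar: closed amber glass jar with steel lid, 72 mm diameter, 100 mm high, loose on the bench on the other side of the hotplate from the control unit; origin at the centre of its underside
- wash: white plastic bottle with red cap, 60 mm diameter, 160 mm high, loose; origin at the centre of its underside
- beaker2: empty glass beaker, 76 mm diameter, 90 mm high, loose on the bench; origin at the centre of its underside
- probe: probe thermometer lying on the bench at the left: black handle 70 x 20 x 14 mm, thin steel stem 110 mm; origin on the bench between handle and stem, handle towards its +y

How it is judged:
On the way, in this order (a step that is already met when the one before it is completed fails the run):
1. the stop button is pressed down (at least 4.5 mm) while the guard is still lowered (value of joint stop above 0.0045 m and value of joint guard below 0.1 rad), for 0.05 s.
2. the button is let go and the guard is pushed past its balance point (above 0.75 rad) (value of joint guard above 0.75 rad and value of joint stop below 0.002 m), for 0.1 s.
At the end, for the whole second after the job is handed in: the guard rests still at its raised stop (joint above 1.2 rad), the stop button is released, and the beakers, jar, bottle and probe are upright within 25 mm of where they stood (value of joint guard above 1.2 rad and velocity of joint guard between -0.05 and 0.05 rad/s and value of joint stop below 0.002 m and distance of each of beaker, jar, wash, beaker2, probe from where it was at the start of the episode below 0.025 m and angle between each of beaker, jar, wash, beaker2, probe's own z axis and vertical below 0.2 rad); the robot touches nothing.
It fails at once if glassware or a tool is lifted, carried, pushed 25 mm or more, or tipped (distance of any of beaker, jar, wash, beaker2, probe from where it was at the start of the episode above 0.025 m or angle between any of beaker, jar, wash, beaker2, probe's own z axis and vertical above 0.3 rad).
It fails at once if a loose thing is squeezed or pressed hard by the fingers (over 15 N) (contact force between the fingers and beaker above 15 N or contact force between the fingers and jar above 15 N or contact force between the fingers and wash above 15 N or contact force between the fingers and beaker2 above 15 N or contact force between the fingers and probe above 15 N).
It fails at once if the guard is gripped or forced (over 40 N from the fingers) (contact force between the fingers and guard above 40 N).
It also fails if it takes over 58 s, if anything falls off the work surface, if the arm or the gripper's body presses on something with over 40 N, if the wrist force passes 120 N, or if a joint passes its speed limit or range.

## Working session

There is one attempt and no reset: what is moved stays moved. The work goes in short steps, Python scripts to look and compute and a tool call to move; the robot and the scene stay as the last step left them, time stands still between calls to the robot, and variables do not carry over. Pictures are saved under pics/ and viewed, at most 10 in all, crops included, and the job is handed in when it is done.

Besides the shell and the picture viewer there is one more tool, called after "Emit:" as name([rows], argument=value, ...), one row to a line, values as JSON. apply_moves: Moves the arm, as the interface text tells. Its arguments: {"type":"object","properties":{"deltas":{"type":"array"},"grip_force":{"type":"number"}},"required":["deltas"]}

```bash
mkdir -p pics; cat > h.py <<'E'
import numpy as np, cv2, pickle
from station import ctrl
def snap(n,f):
    o=ctrl.get_obs(); c=ctrl.camera(n); c=dict(c); c['obs']=o
    cv2.imwrite(f'pics/{f}.png',c['img'][:,:,::-1]); pickle.dump(c,open(f'pics/{f}.pkl','wb')); return c
def ray(c,u,v):
    K=c['K']; d=np.array([(u-K[0,2])/K[0,0],(v-K[1,2])/K[1,1]]); s=d.copy()
    for _ in range(20): s=d/(1+c['k1']*(s@s))
    T=c['pose']; r=T[:3,:3]@np.array([s[0],-s[1],-1]); return T[:3,3],r
def atz(c,u,v,z):
    o,r=ray(c,u,v); return o+r*(z-o[2])/r[2]
def tri(L):
    A=0;b=0
    for c,u,v in L:
        o,r=ray(c,u,v); r=r/np.linalg.norm(r); P=np.eye(3)-np.outer(r,r); A=A+P;b=b+P@o
    return np.linalg.solve(A,b)
def load(f): return pickle.load(open(f'pics/{f}.pkl','rb'))
E
python3 -c "
from h import *
for n in ['scene','side']:
    c=snap(n,n); print(n,c['pose'].round(3).tolist(),c['K'].tolist())
print(ctrl.get_obs(),ctrl.tip_reach)"
```

```text
scene [[0.837, -0.317, 0.447, 1.038], [0.548, 0.503, -0.669, -0.67], [-0.012, 0.804, 0.594, 0.809], [0.0, 0.0, 0.0, 1.0]] [[405.45034085465943, 0.0, 317.30381757177554], [0.0, 405.45034085465943, 198.4696932835789], [0.0, 0.0, 1.0]]
side [[-0.903, 0.221, -0.368, 0.103], [-0.429, -0.486, 0.761, 0.934], [-0.011, 0.846, 0.533, 0.766], [0.0, 0.0, 0.0, 1.0]] [[456.1661054966031, 0.0, 330.0910004636022], [0.0, 456.1661054966031, 201.99121561350924], [0.0, 0.0, 1.0]]
{'time_s': 0.1, 'qpos': array([-6.66107627e-02,  3.00415391e-01,  1.52153322e+00,  7.19005535e-06,
        1.32068167e+00, -6.66370521e-02]), 'joint_vel': array([ 1.70128588e-03, -1.18136240e-03, -2.72683709e-03, -4.61907013e-04,
        9.61917478e-04,  8.95076489e-05]), 'tau': array([ 1.84928511e-03, -5.32644153e+01, -3.53284299e+01,  7.10431044e-02,
        2.34944851e-02, -7.30603051e-05]), 'ee_pos': array([5.49788810e-01, 6.95043689e-06, 2.29937118e-01]), 'eef_rot': array([-3.14055780e+00, -7.60418542e-05,  1.57082079e+00]), 'force': array([-0.02590775, -0.26672957, -0.15689483]), 'moment': array([-0.02009964, -0.04289849,  0.00810526]), 'grip_force': 0.0, 'grip_width': 0.0938254093174559} 0.025
```

View pics/scene.png

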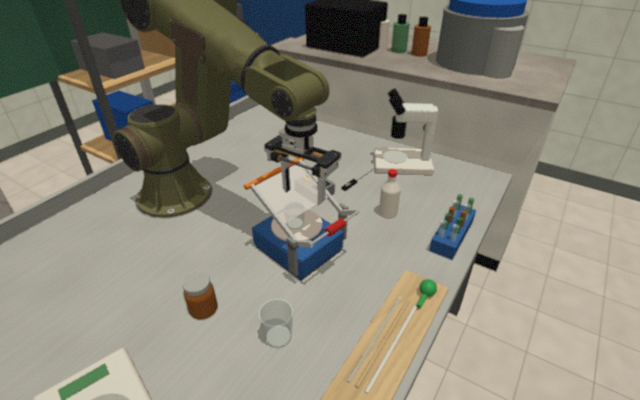

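View pics/side.png

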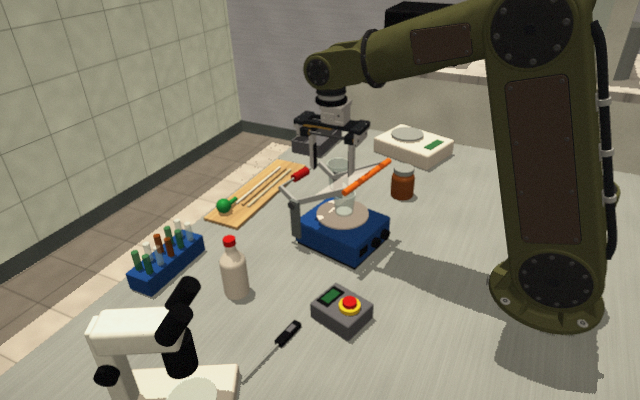

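```bash
python3 -c "
from h import *
a=load('side')['img'][140:340,270:420,::-1]; b=load('scene')['img'][130:280,230:380,::-1]
a=cv2.resize(a,None,fx=2.9,fy=2.9,interpolation=2); b=cv2.resize(b,None,fx=2.6,fy=2.6,interpolation=2)
o=np.zeros((580,830,3),np.uint8); o[:a.shape[0],:a.shape[1]]=a[:580]; o[:b.shape[0],437:437+b.shape[1]]=b
cv2.imwrite('pics/c1.png',o[:,:800])
s=load('side'); print('btn',atz(s,349,302,.075),atz(s,349,302,.065))
"
```

```text
btn [0.37502857 0.28680043 0.075     ] [0.37895998 0.27744221 0.065     ]
```

View pics/c1.png

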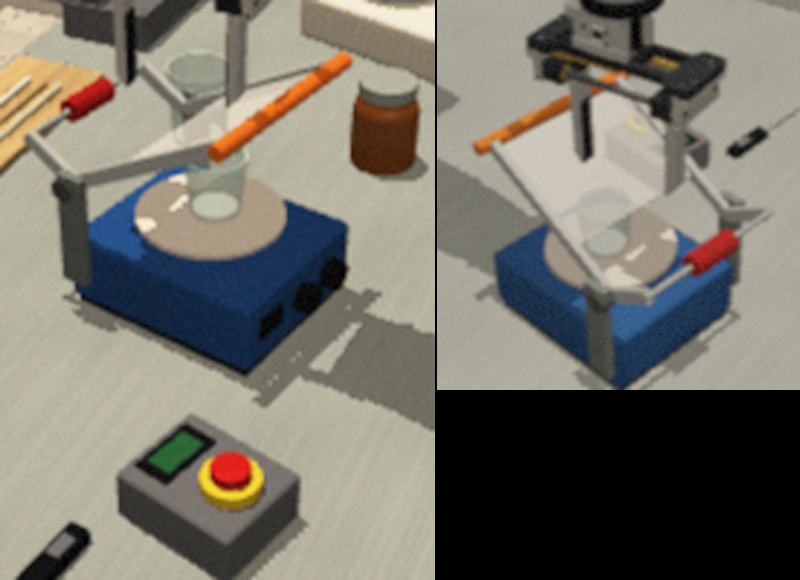

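```bash
python3 -c "
from h import *
s=load('side');c=load('scene')
R=lambda p:np.round(p,3)
print('L',R(atz(s,344.1,192.4,.23)),'R',R(atz(s,390,161,.23)),'Rtri',R(tri([(s,390,161),(c,245.8,186.9)])))
print('hingeL side',R(atz(s,270+65/2.9,140+188/2.9,.135)))
print('hingeR scene',R(atz(c,230+(600-437)/2.6,130+295/2.6,.135)))
print('hingeL scene',R(atz(c,230+(738-437)/2.6,130+212/2.6,.135)))
print('btn',R(atz(s,350,299.7,.075)))
print('unit corners top .045',[R(atz(s,270+u/2.9,140+v/2.9,.045)) for u,v in [(118,485),(193,418),(299,482),(228,545)]])
print('probe handle',R(atz(s,290,333,.01)),'wash',R(atz(s,235,297,0)))
"
```

```text
L [0.462 0.118 0.23 ] R [ 0.418 -0.073  0.23 ] Rtri [ 0.42  -0.072  0.229]
hingeL side [0.622 0.085 0.135]
hingeR scene [ 0.581 -0.097  0.135]
hingeL scene [0.628 0.081 0.135]
btn [0.376 0.28  0.075]
unit corners top .045 [array([0.456, 0.308, 0.045]), array([0.436, 0.218, 0.045]), array([0.334, 0.248, 0.045]), array([0.358, 0.327, 0.045])]
probe handle [0.478 0.363 0.01 ] wash [0.657 0.315 0.   ]
```

Emit:
apply_moves([
  [255,0,0,4,0,0,0],
  [255,0,0,4,0,0,0],
  [255,0,0,2,0,0,0],
  [255,-2,4,0,0,0,0],
  [255,-2,4,0,0,0,0],
  [255,-3,4,0,0,0,0],
  [255,-3,4,0,0,0,0],
  [255,-3,4,0,0,0,0],
  [255,-2,4,-3,0,0,0],
  [255,-2,3,-4,0,0,0],
], grip_force=20)

```text
time_s: 1.1
ee_pos: [0.3819, 0.267, 0.2658]
eef_rot: [3.139, -0.002, 1.572]
force: [1.5, -0.0, -1.7]
grip_width: 0.0173
grip_force: 0.0
```

Emit:
apply_moves([
  [255,0,0.5,-3,0,0,0],
  [255,0,0.5,-3,0,0,0],
  [255,0,0,0,0,0,0],
  [255,0,0,0,0,0,0],
])

```text
time_s: 1.5
ee_pos: [0.383, 0.2749, 0.2061]
eef_rot: [-3.141, 0.0, 1.571]
force: [0.6, 0.2, 0.7]
grip_width: 0.0006
grip_force: 0.0
```

```bash
python3 -c "
from h import *
c=snap('wrist','w1'); snap('scene','scene2'); print(c['obs']['ee_pos'],c['obs']['eef_rot'],c['obs']['grip_width'],c['hand_eye'].round(3).tolist())
a=c['img'][:,:,::-1];b=cv2.resize(load('scene2')['img'][120:280,200:360,::-1],(400,400),interpolation=2)
o=np.zeros((600,800,3),np.uint8); o[:300,:480]=cv2.resize(a,(480,300)); o[200:600,400:]=b
cv2.imwrite('pics/c2.png',a)"
```

```text
[0.38301395 0.2749311  0.20614435] [-3.14129457e+00  1.87788622e-04  1.57082216e+00] 0.0006409365110646318 [[0.0, 0.961, 0.278, 0.082], [1.0, -0.001, 0.001, 0.001], [0.001, 0.278, -0.961, -0.153], [0.0, 0.0, 0.0, 1.0]]
```

View pics/c2.png

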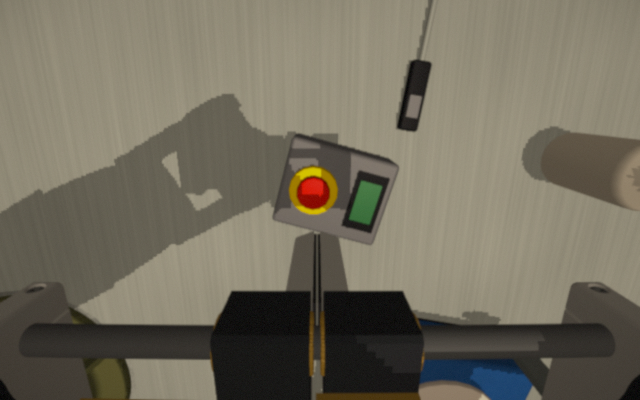

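View pics/scene2.png

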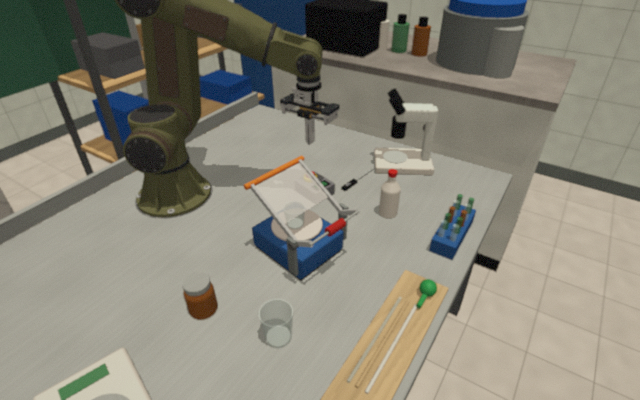

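```bash
python3 -c "
from h import *
from scipy.spatial.transform import Rotation as Ro
w=load('w1');o=w['obs'];T=np.eye(4);T[:3,:3]=Ro.from_euler('xyz',o['eef_rot']).as_matrix();T[:3,3]=o['ee_pos'];w['pose']=T@w['hand_eye']
s=load('side');c=load('scene2')
print('btn tri',tri([(s,350,299.7),(w,313.5,192)]),[atz(w,313.5,192,z) for z in (.06,.07,.08)])
print('rail',tri([(s,344.1,192.4),(c,303.5,161)]))
"
```

```text
btn tri [0.37847716 0.27979499 0.07335194] [array([0.38050513, 0.2776356 , 0.06      ]), array([0.38062086, 0.28030146, 0.07      ]), array([0.3807366 , 0.28296733, 0.08      ])]
rail [0.4676096  0.11293108 0.22525544]
```

Emit:
apply_moves([
  [255,-0.3,0.5,-3,0,0,0],
  [255,0,0,-3,0,0,0],
  [255,0,0,-3,0,0,0],
  [255,0,0,-0.8,0,0,0],
  [255,0,0,-0.5,0,0,0],
  [255,0,0,-0.4,0,0,0],
  [255,0,0,0,0,0,0],
])

```text
time_s: 2.3
ee_pos: [0.3803, 0.2802, 0.0993]
eef_rot: [3.14, -0.001, 1.571]
force: [-0.0, -0.9, 0.3]
grip_width: 0.0003
grip_force: 0.0
```

Emit:
apply_moves([
  [255,0,0,-0.2,0,0,0],
  [255,0,0,-0.2,0,0,0],
  [255,0,0,0,0,0,0],
])

```text
time_s: 2.6
ee_pos: [0.3798, 0.28, 0.0945]
eef_rot: [3.142, -0.0, 1.571]
force: [0.2, 0.1, -0.8]
grip_width: 0.0007
grip_force: 0.0
```

Emit:
apply_moves([
  [255,0,0,-0.2,0,0,0],
  [255,0,0,0,0,0,0],
])

```text
time_s: 2.8
ee_pos: [0.3799, 0.28, 0.0924]
eef_rot: [3.142, -0.0, 1.571]
force: [-0.4, 0.3, -0.5]
grip_width: 0.0002
grip_force: 0.0
```

Emit:
apply_moves([
  [255,0,0,-0.2,0,0,0],
  [255,0,0,0,0,0,0],
])

```text
time_s: 3.0
ee_pos: [0.3799, 0.28, 0.0904]
eef_rot: [3.141, -0.0, 1.571]
force: [0.5, 0.0, 2.5]
grip_width: 0.0002
grip_force: 1.2
```

Contact begins at TCP z of about 0.091.

Emit:
apply_moves([
  [255,0,0,-0.2,0,0,0],
  [255,0,0,-0.2,0,0,0],
  [255,0,0,0,0,0,0],
])

```text
time_s: 3.3
ee_pos: [0.3799, 0.2801, 0.0864]
eef_rot: [3.141, -0.0, 1.571]
force: [-0.4, 0.3, 4.5]
grip_width: 0.0001
grip_force: 2.4
```

Emit:
apply_moves([
  [255,0,0,-0.1,0,0,0],
  [255,0,0,0,0,0,0],
])

```text
time_s: 3.5
ee_pos: [0.38, 0.2801, 0.0861]
eef_rot: [3.141, -0.0, 1.571]
force: [-2.8, -1.8, 13.1]
grip_width: -0.0001
grip_force: 6.4
```

Emit:
apply_moves([
  [255,0,0,-0.1,0,0,0],
  [255,0,0,0,0,0,0],
])

```text
time_s: 3.7
ee_pos: [0.3801, 0.2802, 0.0858]
eef_rot: [3.141, -0.0, 1.571]
force: [-6.5, -3.9, 24.2]
grip_width: 0.0006
grip_force: 12.2
```

Emit:
apply_moves([
  [255,0,0,0.6,0,0,0],
  [255,0,0,3,0,0,0.135],
  [255,0,0,3,0,0,0.135],
  [255,0,0,3,0,0,0.135],
  [255,0,0,3,0,0,0.135],
  [255,0,0,3,0,0,0.135],
  [255,0,0,3,0,0,0.135],
  [255,0,-3,0,0,0,0.135],
  [255,0,-3,0,0,0,0.135],
  [255,0,-3,0,0,0,0.135],
])

```text
time_s: 4.7
ee_pos: [0.3795, 0.189, 0.2702]
eef_rot: [-3.141, -0.0, 2.792]
force: [0.6, 0.0, 0.6]
grip_width: 0.0005
grip_force: 0.0
```

Emit:
apply_moves([
  [255,0,-3,0,0,0,0.134],
  [255,0,-3,0,0,0,0],
  [255,0,-3,0,-0.03,-0.135,0],
  [255,0,-3,0,-0.03,-0.135,0],
  [255,0,-3,0,-0.03,-0.135,0],
  [255,0,-0.5,0,-0.03,-0.135,0],
  [255,0,0,0,-0.03,-0.135,0],
  [255,0,0,0,0,0,0],
])

```text
time_s: 5.5
ee_pos: [0.3784, 0.035, 0.2691]
eef_rot: [3.139, 0.693, 2.92]
force: [-0.2, -0.6, -1.0]
grip_width: 0.0005
grip_force: 0.0
```

```bash
python3 -c "
from h import *
from scipy.spatial.transform import Rotation as Ro
s=snap('side','side3');o=s['obs'];print(o['ee_pos'],o['qpos'].round(2));print(Ro.from_euler('xyz',o['eef_rot']).as_matrix().round(3))"
```

```text
[0.37835691 0.03504727 0.26913186] [ 0.14 -0.48  2.27 -0.35  0.72 -1.02]
[[-0.751  0.219  0.623]
 [ 0.169  0.976 -0.138]
 [-0.639  0.002 -0.769]]
```

View pics/side3.png

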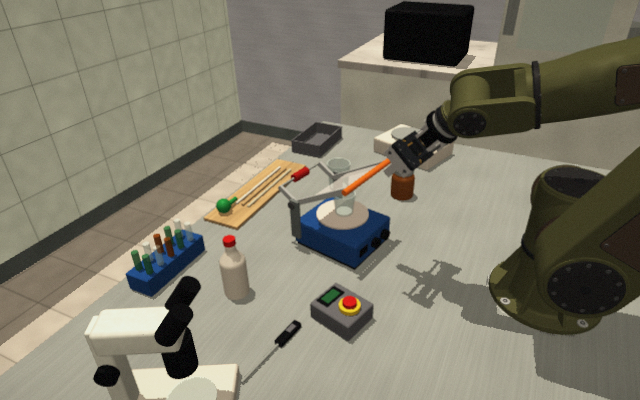

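Emit:
apply_moves([
  [255,0,0,-2,0,0,0],
  [255,0,0,-2,0,0,0],
  [255,0,0,-0.7,0,0,0],
  [255,0.98,-0.22,0,0,0,0],
  [255,0.98,-0.22,0,0,0,0],
  [255,0.98,-0.22,0,0,0,0],
  [255,0,0,0,0,0,0],
])

```text
time_s: 6.25
ee_pos: [0.4106, 0.028, 0.2239]
eef_rot: [3.139, 0.691, 2.918]
force: [-1.1, -0.4, -0.5]
grip_width: 0.0003
grip_force: 0.0
```

Emit:
apply_moves([
  [255,0.5,-0.11,0,0,0,0],
  [255,0.5,-0.11,0,0,0,0],
  [255,0,0,0,0,0,0],
])

```text
time_s: 6.55
ee_pos: [0.4197, 0.0261, 0.2236]
eef_rot: [3.139, 0.692, 2.919]
force: [0.2, 0.1, -0.2]
grip_width: 0.0006
grip_force: 0.0
```

```bash
python3 -c "
from h import *
s=snap('side','side4');c=snap('scene','scene4');print(s['obs']['ee_pos'],s['obs']['force'])
a=cv2.resize(s['img'][120:270,280:430,::-1],(400,400),interpolation=2);b=cv2.resize(c['img'][130:280,230:380,::-1],(400,400),interpolation=2)
cv2.imwrite('pics/c4.png',np.hstack([a,b]))"
```

```text
[0.41965292 0.02608042 0.22357686] [ 0.19978385  0.10027936 -0.19754594]
```

View pics/c4.png

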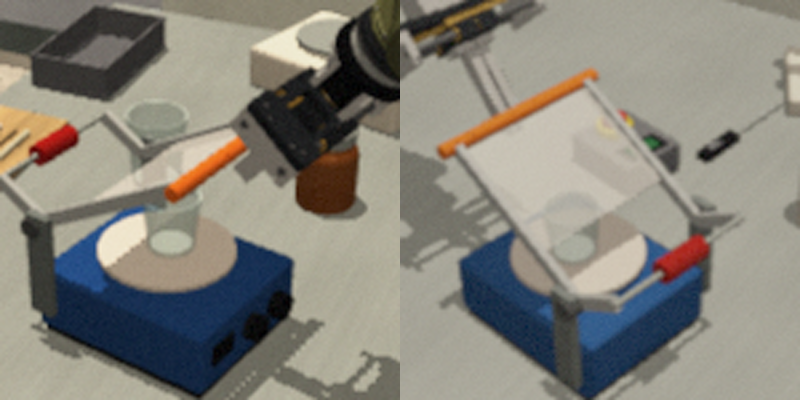

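Emit:
apply_moves([
  [255,0.5,-0.11,0.6,0,0,0],
  [255,0.5,-0.11,0.7,0,0,0],
  [255,0.5,-0.11,0.7,0,0,0],
  [255,0.5,-0.11,0.7,0,0,0],
])

```text
time_s: 7.05
ee_pos: [0.4398, 0.0217, 0.2513]
eef_rot: [3.139, 0.692, 2.919]
force: [-0.9, 0.5, 0.0]
grip_width: 0.0004
grip_force: 0.6
```

Emit:
apply_moves([
  [255,0.57,-0.13,0.59,0,0,0],
  [255,0.57,-0.13,0.59,0,0,0],
  [255,0.57,-0.13,0.59,0,0,0],
  [255,0.57,-0.13,0.59,0,0,0],
])

```text
time_s: 7.45
ee_pos: [0.4626, 0.0165, 0.2745]
eef_rot: [3.139, 0.691, 2.919]
force: [0.1, -0.7, -0.2]
grip_width: 0.0004
grip_force: 0.4
```

```bash
python3 -c "
from h import *
s=snap('side','side5');c=snap('scene','scene5');print(s['obs']['ee_pos'],s['obs']['force'])
a=cv2.resize(s['img'][100:250,280:430,::-1],(400,400),interpolation=2);b=cv2.resize(c['img'][110:260,230:380,::-1],(400,400),interpolation=2)
cv2.imwrite('pics/c5.png',np.hstack([a,b]))"
```

```text
[0.4625673  0.01646294 0.27449706] [ 0.05814511 -0.73325197 -0.21397083]
```

View pics/c5.png

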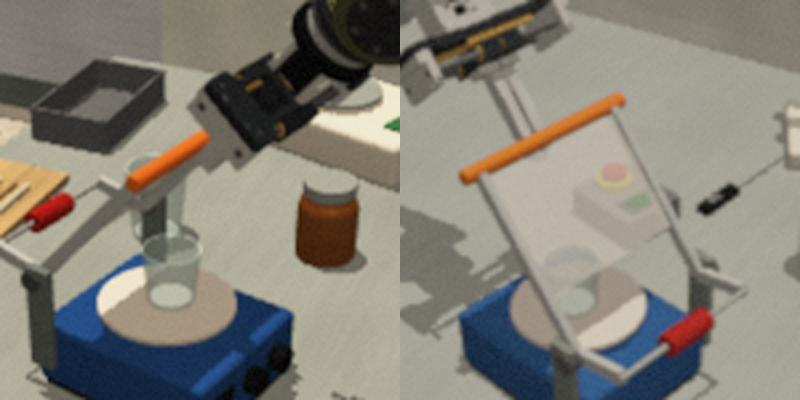

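Emit:
apply_moves([
  [255,0.66,-0.15,0.48,0,0,0],
  [255,0.66,-0.15,0.48,0,0,0],
  [255,0.66,-0.15,0.48,0,0,0],
  [255,0.66,-0.15,0.48,0,0,0],
  [255,0.73,-0.17,0.35,0,0,0],
  [255,0.73,-0.17,0.35,0,0,0],
  [255,0.73,-0.17,0.35,0,0,0],
  [255,0.73,-0.17,0.35,0,0,0],
])

```text
time_s: 8.35
ee_pos: [0.5183, 0.0036, 0.3075]
eef_rot: [3.139, 0.691, 2.919]
force: [-0.4, 1.2, -0.3]
grip_width: 0.0003
grip_force: 0.2
```

Emit:
apply_moves([
  [255,0.78,-0.18,0.21,0,0,0],
  [255,0.78,-0.18,0.21,0,0,0],
  [255,0.78,-0.18,0.21,0,0,0],
  [255,0.78,-0.18,0.21,0,0,0],
  [255,0.8,-0.18,0.1,0,0,0],
  [255,0.8,-0.18,0.1,0,0,0],
  [255,0,0,0,0,0,0],
  [255,0,0,0,0,0,0],
  [255,0,0,0,0,0,0],
  [255,0,0,0,0,0,0],
])

```text
time_s: 9.35
ee_pos: [0.5647, -0.0069, 0.3177]
eef_rot: [3.139, 0.692, 2.919]
force: [-0.7, 0.3, -0.8]
grip_width: 0.0007
grip_force: 0.0
```

```bash
python3 -c "
from h import *
s=snap('side','side6');c=snap('scene','scene6');print(s['obs']['ee_pos'],s['obs']['force'])
a=cv2.resize(s['img'][80:230,260:410,::-1],(400,400),interpolation=2);b=cv2.resize(c['img'][110:260,230:380,::-1],(400,400),interpolation=2)
cv2.imwrite('pics/c6.png',np.hstack([a,b]))"
```

```text
[ 0.56466144 -0.0069294   0.31771244] [-0.67980161  0.25020724 -0.80862584]
```

View pics/c6.png

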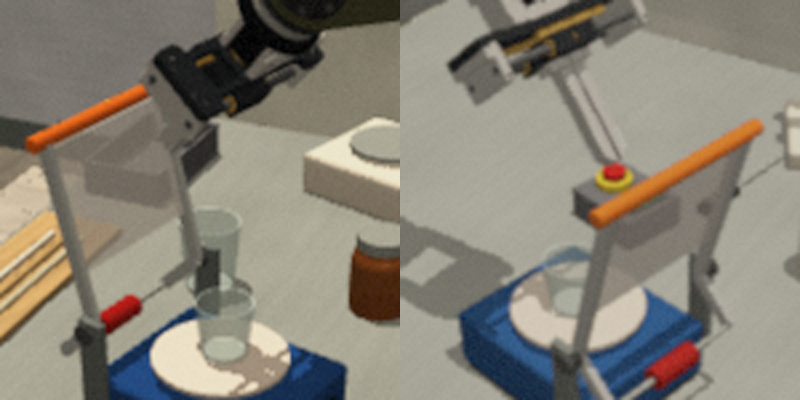

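The guard has swung past the balance point and left the finger, so I'll retract and let it settle.

Emit:
apply_moves([
  [255,-2,0.45,0.5,0,0,0],
  [255,-2,0.45,0.5,0,0,0],
  [255,-2,0.45,0.5,0,0,0],
  [255,-2,0.45,0.5,0,0,0],
  [255,-2,0.45,0.5,0,0,0],
  [255,0,0,0,0,0,0],
  [255,0,0,0,0,0,0],
  [255,0,0,0,0,0,0],
  [255,0,0,0,0,0,0],
  [255,0,0,0,0,0,0],
])

```text
time_s: 10.45
ee_pos: [0.4652, 0.0153, 0.3423]
eef_rot: [3.139, 0.691, 2.919]
force: [-0.2, -0.4, -0.5]
grip_width: 0.0002
grip_force: 0.0
```

Emit:
apply_moves([
  [255,0,0,0,0,0,0],
  [255,0,0,0,0,0,0],
  [255,0,0,0,0,0,0],
  [255,0,0,0,0,0,0],
  [255,0,0,0,0,0,0],
  [255,0,0,0,0,0,0],
  [255,0,0,0,0,0,0],
  [255,0,0,0,0,0,0],
  [255,0,0,0,0,0,0],
  [255,0,0,0,0,0,0],
])

```text
time_s: 11.45
ee_pos: [0.4649, 0.0155, 0.3427]
eef_rot: [3.139, 0.691, 2.919]
force: [0.5, 0.7, 0.1]
grip_width: 0.0007
grip_force: 0.0
```

Emit:
apply_moves([
  [255,0,0,0,0,0,0],
  [255,0,0,0,0,0,0],
  [255,0,0,0,0,0,0],
  [255,0,0,0,0,0,0],
  [255,0,0,0,0,0,0],
  [255,0,0,0,0,0,0],
  [255,0,0,0,0,0,0],
  [255,0,0,0,0,0,0],
  [255,0,0,0,0,0,0],
  [255,0,0,0,0,0,0],
])

```text
time_s: 12.45
ee_pos: [0.4648, 0.0155, 0.3426]
eef_rot: [3.139, 0.691, 2.919]
force: [0.2, 0.8, -0.2]
grip_width: 0.0003
grip_force: 0.0
```

```bash
python3 -c "
from h import *
s=snap('side','side7');c=snap('scene','scene7')
a=cv2.resize(s['img'][80:230,260:410,::-1],(400,400),interpolation=2);b=cv2.resize(c['img'][110:260,230:380,::-1],(400,400),interpolation=2)
cv2.imwrite('pics/c7.png',np.hstack([a,b]))"
```

```text
(no output)
```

View pics/c7.png

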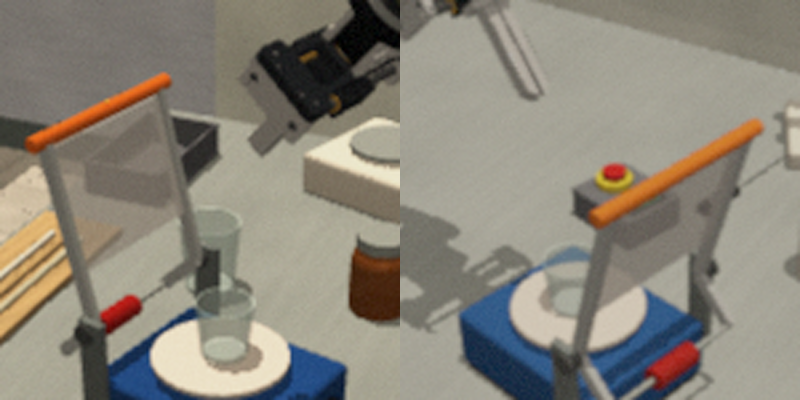

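The picture is the same as the last one, so the guard is at rest against its raised stop. The rail's left end is still at (38,143) in the side crop, the beaker hasn't moved, and the arm is clear.

```bash
python3 -c "
from station import ctrl
print(ctrl.hand_in())"
```

```text
the job is handed in; nothing more can be done
None
```

The stop button was pressed fully down and let go, the splash guard now rests raised by itself, and the last images show the beaker where it stood; the job is handed in, but no verdict was returned.

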